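Set the pellet mill under the folding shelf

TASK

Get the fish-food pellet mill in the aquarium stand ready for grinding: fold the hinged shelf above it up until it stands upright and leave it standing so. Then turn the mill's adjustment ring clockwise (seen from above) until the burrs touch and it stops, back it off three clicks (one click is 20 degrees, so 60 degrees anticlockwise), and let go, without shifting or tipping the jar, bubble counter, shrimp tube and check valve that stand round the mill on the turntable.

Things in the scene. Friction and masses are not known exactly. Their poses are not given: they have to be found in the camera images.
- stand: Fixed dark steel stand of the folding shelf, origin on the mat, z up. In its frame the shelf's hinge line runs along x at y = 135, z = 145 mm. Hinge posts 18 x 30 mm, 155 high, at x = -138 and 138, y = 140; latch post 14 x 14 mm, 128 high, at x = 140, y = -30 (its spring bolt is drawn back and holds nothing). May be turned by up to 0.35 rad.
- shelf (a joint): Shelf angle, rad: 0 = level (lower stop), growing as the free edge is lifted; 1.571 = upright; upper stop 1.95. Stiff hinge: it stays where left; lifting takes about 5 N at the bar. The grey board is 250 mm along the hinge, 145 mm from hinge to free edge, 8 mm thick, 0.4 kg, hinged in mid-thickness; level, it reaches from the hinge to the stand's -y, over the mill.
- bar_mid (a point): Middle of the shelf's pull bar: round steel, 12 mm diameter, 110 mm long, parallel to the hinge, 190 mm from the hinge line in the plane of the board, 45 mm beyond its free edge on an arm at each end (55 mm either side of this point). It can turn between the fingers as the shelf swings.
- ring_mid (a point): Centre of the mill's steel adjustment ring, half-way up, on its vertical axis: round, 50 mm diameter, 30 mm high, top of the mill. It has 18 fine dark flutes 20 degrees apart (one per click; clicks are seen, not felt), a black pointer rib along this point's x (turns with the ring), 3 mm high, and a stub 12 mm wide, 5 mm high on top.
- mill: Black hand pellet mill (crank off), fixed upright in the middle of the turntable, origin under its foot, 20 mm over the mat; 100 mm high with the ring. Foot 72 mm wide; 60 mm wide below z = 56 mm, 40 mm wide from there to the ring at z = 70. A small steel lug on its shoulder lies at its own +x.
- ring (a joint): Angle of the adjustment ring back from burr contact, rad: 0 = burrs touch (hard stop; the pointer rib then lies over the small steel lug on the mill's shoulder), growing anticlockwise seen from above; one click is 0.349. It turns with a steady friction of about 0.12 N m and stays where it is left; end stop at 3.2.
- jar_mid (a point): Centre of the closed white media jar, 64 mm diameter, 95 mm high, upright and loose on the turntable, its side about 18 mm from the ring's. Bystander.
- counter_mid (a point): Centre of the glass bubble counter, 40 mm diameter, 96 mm high, upright and loose on the turntable, roughly opposite the jar across the mill, its side about 30 mm from the ring's. Fragile bystander.
- tube_mid (a point): Centre of the ceramic shrimp tube, 88 mm long, about 40 mm diameter, lying on the turntable along its own x. Low bystander.
- valve_mid (a point): Centre of the green plastic check valve, 70 mm long, 26 mm diameter, lying on the turntable along its own x. Low bystander.
- turntable: White plastic turntable, 240 mm diameter, 20 mm high, locked: it does not turn. Origin under its centre, on the mat.

How it is judged:
By the outcome, as a careful person would: the job done as asked, in the order asked, and still so for the second after the job is handed in, with the robot touching nothing.
It also fails if it takes over 56 s, if anything falls off the work surface, if the arm or the gripper's body presses on something with over 40 N, if the wrist force passes 120 N, or if a joint passes its speed limit or range.

ROBOT

A 6-joint arm with a two-finger parallel gripper is mounted at the origin on the work surface. World frame = base frame: x ahead of the robot, y to its left, z up, the work surface at z = 0. Lengths are in m, angles in rad, forces in N, time in s.
With the tool pointing down it reaches from about 0.375 to 0.9 m from the base axis. Payload 3.1 kg.
Tool frame: the origin (TCP) lies where the fingers leave the gripper's body, on its centre line; the fingertips stand 70 mm ahead of it and the grasp point (between the pads) lies 51 mm ahead of it; z points along the fingers, y is the line along which they close (so a half turn about z gives the same grasp; the last joint's range is limited). The gripper opens to 87 mm and grips with 3 to 60 N. Pads are 19 mm wide; open, the fingers measure 117 mm over their backs; the gripper's body (75 mm by 190 mm) begins 51 mm behind the grasp point.
Start: joints at [1.028, 0.527, 1.433, -0, 1.181, -0.178], TCP at [0.222, 0.584, 0.292] pointing down, gripper open.
Joint ranges: [-3.08, 3.08], [-0.75, 2.2], [0.22, 2.44], [-1.43, 4.57], [0, 2.65], [-2.85, 2.85]. Speed limits (rad/s): [2.79, 2.79, 3.14, 3.14, 3.14, 3.14].

INTERFACE

Orientations are given as a unit quaternion [x, y, z, w].
In Python, from rig import robot gives the robot as it stands.
- The arm moves only by the tool send_rows, never from a script. Its argument "deltas" is text: rows parted by semicolons, each of 7 numbers parted by spaces: the shift along the tool's x, y, z in mm, then the turn, a rotation vector about the tool's x, y, z in degrees, then the opening, from 0 (shut) to 1 (fully open). A call has 1 to 10 rows; each row shifts and turns the commanded pose from where the row before left it, along the tool's axes as they then stand; what a row does not reach is not made up. A row lasts 1/8 s, in which the tool goes at most 62.5 mm and 10.7 degrees, less where a joint would pass 70% of its speed; a pose out of reach is approached as far as the arm can. A call is refused whole if a number of a shift passes 62.5 or a number of a turn 10.7, either way. A call with a gripper value outside its range is refused whole. The fingers move at their own pace and stop on an object; "newtons" is the grip in N (left out, the last holds). Time passes only in rows, so rows that do not move let the fingers close. It gives the time, the measured TCP pose, the force, the opening and the grip force at its end, in the units of the state.
- robot.get_obs(): the state, without advancing time (a new reading comes with each control period).
- robot.camera(name): name is "scene" or "side" or "wrist"; returns a dict with "image" (400x640x3 uint8, red, green, blue), "depth" (400x640 float32, m along the optical axis (not along the pixel's ray), 0 where there is no reading), "fovy" (degrees; the focal length in pixels is half the picture's height over the tangent of half this angle, whatever the lens; pixels are square), "cx", "cy" (the principal point, pixels), "rvec" (rotation vector, rad) and "tvec" (3), from world to camera coordinates, as OpenCV has them. Camera axes: x right, y down, z forward; pixel columns grow to the right and rows downward; lengths in m; the calibration is good to about 2 mm. A picture is of the moment at which its call begins.
- robot.hand_in(): hands the job in; it is judged then, once.
Trained networks look in the newest picture that a camera, given by its name, has taken for a name from the list of things; names that differ only in an ending like _2 or _b are one class to them, and where a whole thing is asked for, a point or a joint stands for the part that bears it (a point fixed in the world has none). Each returns a list of dicts, best first, with "p" (0 to 1); they miss things now and then, are a little off and sometimes report something else, mostly with a low value. They report only what shows in the picture. A call takes as long as a camera call.
- robot.find_in(camera, thing): "box" ([left, top, right, bottom] in pixels, round what is visible of it).
- robot.cut_out(camera, thing): "region" (400x640 bool, what is visible of it) and "box" ([left, top, right, bottom] in pixels, round what is visible of it).
The state is a dict: "time": time; "q": joint angles; "joint_velocities": joint speeds; "joint_torque": joint torques, N m; "position": TCP position; "tool_rot": TCP orientation; "ft_force": force on the tool from outside, world axes, zero at the start; "moment": the same for the moment, N m; "grip_width": finger opening in m; "grip_force": force on a finger pad.
Only numpy, scipy, OpenCV 4.12 (cv2) and the standard library are available. Lean on these libraries where they do the work, as an engineer would, in place of code of your own. Each camera call takes 0.05 s, during which the arm holds its last target. There are 200 camera calls.

## Working session

There is one attempt and no reset: what is moved stays moved. The work goes in short steps, Python scripts to look and compute and a tool call to move; the robot and the scene stay as the last step left them, time stands still between calls to the robot, and variables do not carry over. Pictures are saved under pics/ and viewed, at most 10 in all, crops included, and the job is handed in when it is done.

Besides the shell and the picture viewer there is one more tool, called after "Call:" by a JSON object that holds its "fn" and its "kwargs", one argument or row to a line. send_rows: Moves the arm, as the interface text tells. Its arguments: {"type":"object","properties":{"deltas":{"type":"string"},"newtons":{"type":"number"}},"required":["deltas"]}

```bash
ls; mkdir -p pics; cat > h.py <<'E'
import numpy as np, cv2
from scipy.spatial.transform import Rotation as R
from rig import robot
def cam(n):
    c=robot.camera(n); c['f']=200/np.tan(np.radians(c['fovy'])/2); c['Rm']=cv2.Rodrigues(np.array(c['rvec'],float))[0]; c['t']=np.array(c['tvec'],float).ravel(); return c
def cloud(c):
    v,u=np.mgrid[:400,:640]; d=c['depth']; p=np.stack([(u-c['cx'])/c['f']*d,(v-c['cy'])/c['f']*d,d],-1)
    return (p-c['t'])@c['Rm']
def proj(c,P):
    p=np.atleast_2d(P)@c['Rm'].T+c['t']; return p[:,:2]/p[:,2:]*c['f']+[c['cx'],c['cy']]
def save(c,n,box=None,s=1):
    im=c['image'][:,:,::-1]
    if box: im=im[box[1]:box[3],box[0]:box[2]]
    cv2.imwrite('pics/'+n,cv2.resize(im,None,fx=s,fy=s,interpolation=cv2.INTER_CUBIC))
E
python3 - <<'E'
from h import *
ims=[]
for n in ['scene','side']:
    c=cam(n); W=cloud(c); ims.append(c['image'])
    print(n,'campos',(-c['Rm'].T@c['t']).round(3))
    for th in ['stand','shelf','bar_mid','ring_mid','mill','jar_mid','counter_mid','tube_mid','valve_mid','turntable']:
        for r in robot.cut_out(n,th)[:1]:
            m=r['region']&(c['depth']>0); P=W[m]
            if len(P): print(th,round(r['p'],2),np.array(r['box']).round(),len(P),'med',np.median(P,0).round(3),'lo',np.percentile(P,3,0).round(3),'hi',np.percentile(P,97,0).round(3))
im=np.vstack(ims)[:,:,::-1]; cv2.imwrite('pics/a.png',cv2.resize(im,None,fx=.75,fy=.75,interpolation=cv2.INTER_AREA))
E
```

```text
pics
scene campos [ 0.177 -0.061  0.677]
stand 0.9 [200. 112. 356. 319.] 15021 med [0.546 0.095 0.17 ] lo [ 0.42  -0.01   0.005] hi [0.722 0.178 0.213]
shelf 0.74 [214. 113. 354. 253.] 11792 med [0.555 0.084 0.177] lo [ 0.455 -0.013  0.151] hi [0.689 0.16  0.214]
bar_mid 0.97 [214. 110. 356. 255.] 11934 med [0.556 0.083 0.177] lo [ 0.456 -0.013  0.151] hi [0.69  0.16  0.214]
ring_mid 0.69 [319. 186. 333. 217.] 273 med [0.573 0.02  0.118] lo [0.523 0.009 0.095] hi [0.607 0.029 0.182]
mill 0.97 [311. 187. 337. 247.] 960 med [0.569 0.017 0.073] lo [0.553 0.    0.022] hi [0.606 0.034 0.121]
jar_mid 0.83 [264. 244. 294. 257.] 335 med [0.516 0.084 0.042] lo [0.513 0.065 0.024] hi [0.534 0.11  0.063]
counter_mid 0.61 [346. 174. 367. 223.] 833 med [ 0.619 -0.031  0.081] lo [ 0.612 -0.047  0.025] hi [ 0.648 -0.014  0.113]
valve_mid 0.59 [322. 246. 356. 274.] 442 med [ 0.519 -0.015  0.041] lo [ 0.498 -0.036  0.029] hi [0.546 0.007 0.047]
turntable 0.91 [251. 178. 387. 291.] 5647 med [ 0.535 -0.004  0.02 ] lo [ 0.474 -0.077  0.016] hi [0.671 0.103 0.022]
side campos [ 0.337 -0.402  0.552]
stand
[... 424 characters left out ...]
9 0.055 0.124]
mill 0.86 [317. 199. 355. 263.] 1829 med [0.577 0.016 0.077] lo [ 0.555 -0.     0.023] hi [0.61  0.055 0.121]
jar_mid 0.7 [283. 194. 320. 244.] 1488 med [0.535 0.073 0.084] lo [0.513 0.064 0.027] hi [0.568 0.102 0.116]
counter_mid 0.92 [363. 218. 388. 270.] 984 med [ 0.623 -0.039  0.08 ] lo [ 0.612 -0.048  0.022] hi [ 0.647 -0.013  0.109]
tube_mid 0.71 [349. 203. 376. 225.] 410 med [0.659 0.062 0.055] lo [0.643 0.045 0.033] hi [0.692 0.085 0.061]
valve_mid 0.97 [298. 263. 338. 280.] 406 med [ 0.519 -0.019  0.039] lo [ 0.498 -0.037  0.02 ] hi [0.545 0.005 0.046]
turntable 0.78 [273. 205. 402. 304.] 4991 med [ 0.553 -0.018  0.02 ] lo [ 0.476 -0.081  0.014] hi [0.681 0.095 0.022]
```

View pics/a.png

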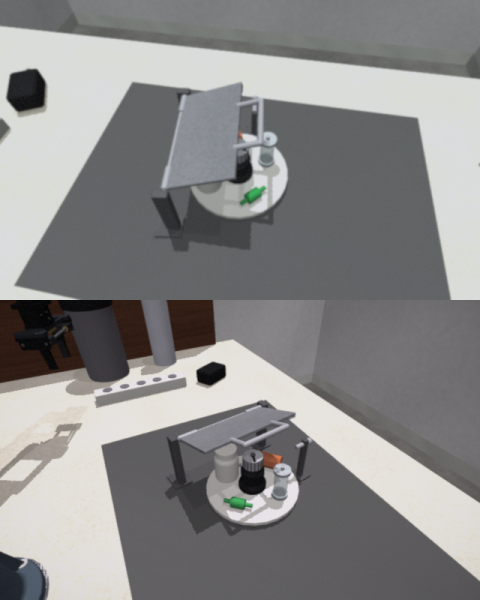

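```bash
cat > m.py <<'E'
from h import *
A=[]
M={}
for n in ['scene','side']:
    c=cam(n); W=cloud(c); m=robot.cut_out(n,'bar_mid')[0]['region']&(c['depth']>0)
    A.append(W[m])
    M[n]={t:W[(r[0]['region'])&(c['depth']>0)] for t in ['ring_mid','turntable','stand','jar_mid','counter_mid'] if (r:=robot.cut_out(n,t))}
P=np.vstack(A); P=P[(P[:,2]>.14)]
# ransac plane
rng=np.random.default_rng(0);best=0
for _ in range(400):
    q=P[rng.choice(len(P),3,False)]; nn=np.cross(q[1]-q[0],q[2]-q[0]); nn/=np.linalg.norm(nn)+1e-12
    s=abs((P-q[0])@nn)<.003
    if s.sum()>best: best=s.sum(); S=s
Q=P[S]; c0=Q.mean(0); nn=np.linalg.svd(Q-c0,full_matrices=False)[2][2]; nn*=np.sign(nn[2])
print('normal',nn.round(3),'angle',np.arccos(nn[2]).round(3),len(Q),len(P))
hx=np.cross(nn,[0,0,1]);hx/=np.linalg.norm(hx)   # horizontal dir along hinge
if hx[0]<0:hx=-hx
g=np.cross(nn,hx); 
if g[2]<0:g=-g
a=P[abs((P-c0)@nn)<.012]-c0
u,v=a@hx,a@g
# hinge v where mid plane z = .145
vh=(.145+.004*nn[2]-c0[2])/g[2]
print('hx',hx.round(3),'yaw',np.arctan2(hx[1],hx[0]).round(3),'g',g.round(3),'u rng',np.percentile(u,[1,99]).round(3),'v-hinge',np.percentile(v-vh,[0.5,5,95,99.5]).round(3))
bb=np.histogram(v-vh,bins=np.arange(-.02,.22,.01)); print(bb[0])
ar=(v-vh)>.183; print('bar u',np.percentile(u[ar],[2,50,98]).round(3))
um=np.mean(np.percentile(u[(v-vh<.14)],[1,99]))
H=c0+hx*um+g*vh-nn*.004; print('hinge mid',H.round(4),'bar',(H+g*.19).round(4), 'um',um.round(4))
for n in M:
    t=M[n]['turntable']; t=t[abs(t[:,2]-.02)<.005]
    (x,y),r=cv2.minEnclosingCircle(t[:,:2].astype(np.float32)); print(n,'tt',round(x,4),round(y,4),round(r,4))
    r=M[n]['ring_mid']; r=r[(r[:,2]>.085)&(r[:,2]<.13)]; 
    if len(r): print('ring',r.min(0).round(3),r.max(0).round(3))
    for th,rad in [('ring_mid',.025),('jar_mid',.032),('counter_mid',.02)]:
        if th in M[n]:
            from scipy.optimize import least_squares
            q=M[n][th]; lo,hi=(.091,.118) if th=='ring_mid' else (.03,.105)
            q=q[(q[:,2]>lo)&(q[:,2]<hi)]
            if len(q)<20: continue
            s=least_squares(lambda p:np.hypot(*(q[:,:2]-p).T)-rad,q[:,:2].mean(0)+[.01,.01],loss='soft_l1',f_scale=.002); print(n,th,s.x.round(4),len(q))
E
python3 m.py
```

```text
normal [-0.047  0.336  0.941] angle 0.346 15539 16510
hx [ 0.99   0.138 -0.   ] yaw 0.139 g [ 0.13  -0.932  0.34 ] u rng [-0.11   0.134] v-hinge [0.    0.009 0.19  0.197]
[   0   80  836  863  884  896  921  932  958  961 1000 1014 1037 1053
 1091 1084 1338  155  158  156  256  836    0]
bar u [-0.046  0.005  0.068]
hinge mid [0.5651 0.1628 0.145 ] bar [ 0.5898 -0.0142  0.2095] um 0.0122
scene tt 0.6202 -0.0304 0.0158
ring [0.562 0.008 0.09 ] [0.613 0.034 0.124]
scene ring_mid [0.5882 0.0333] 143
side tt 0.5867 0.033 0.1198
ring [0.562 0.007 0.092] [0.609 0.055 0.126]
side ring_mid [0.5876 0.0341] 271
side jar_mid [0.5444 0.0968] 942
side counter_mid [ 0.6333 -0.0255] 547
```

```bash
cat >> h.py <<'E'
def go(grasp,ydir):
    """steps from current pose to a straight-down pose with grasp point at grasp, tool y along +-ydir"""
    o=robot.get_obs(); p=np.array(o['position']); r=R.from_quat(o['tool_rot']); T=r.as_matrix()
    z=np.array([0,0,-1.]); best=None
    for s in (1,-1):
        y=s*np.array([ydir[0],ydir[1],0.]); y/=np.linalg.norm(y); G=np.stack([np.cross(y,z),y,z],1)
        rv=np.degrees((r.inv()*R.from_matrix(G)).as_rotvec()); w=np.array(grasp)-.051*z-p
        print('t',round(o['time'],2),'q6',np.round(o['q'][5],2),'turn',rv.round(1),'shift now-axes',(T.T@w*1e3).round(1),'shift goal-axes',(G.T@w*1e3).round(1))
    print('p',p.round(4),'x',T[:,0].round(3),'y',T[:,1].round(3),'z',T[:,2].round(3),'grasp',(p+.051*T[:,2]).round(4),'F',np.round(o['ft_force'],1),'M',np.round(o['moment'],2),'w',o['grip_width'],'gf',o['grip_force'])
E
python3 -c "
from h import *
go([.5898,-.0142,.26],[.138,-.99])"
```

```text
t 1.8 q6 -0.18 turn [ -0.    0.  151.2] shift now-axes [-556.3 -428.4  -18.8] shift goal-axes [281.3 643.3 -18.8]
t 1.8 q6 -0.18 turn [ -0.   -0.  -28.8] shift now-axes [-556.3 -428.4  -18.8] shift goal-axes [-281.3 -643.3  -18.8]
p [0.2224 0.5841 0.2922] x [-0.935  0.356  0.   ] y [ 0.356  0.935 -0.   ] z [-0. -0. -1.] grasp [0.2224 0.5841 0.2412] F [-1.1 -1.2 -0.5] M [-0.01 -0.01 -0.01] w 0.08699501916382472 gf 0.0
```

Call:
{"fn": "send_rows", "kwargs": {
  "deltas": "0 0 -20 0 0 -9.6 1;0 0 -20 0 0 -9.6 1;0 0 -20 0 0 -9.6 1;-20 -46 0 0 0 0 1;-20 -46 0 0 0 0 0.8;-20 -46 0 0 0 0 0.6;-20 -46 0 0 0 0 0.5;-20 -46 0 0 0 0 0.5;-20 -46 0 0 0 0 0.5;-20 -46 0 0 0 0 0.5"
}}

```text
time: 3.05
position: [0.4063, 0.2832, 0.3525]
tool_rot: [-0.069, 0.998, 0.0, 0.0]
ft_force: [0.4, 0.4, -1.3]
grip_width: 0.0447
grip_force: 0.0
```

Call:
{"fn": "send_rows", "kwargs": {
  "deltas": "-20 -46 0 0 0 0 0.5;-20 -46 0 0 0 0 0.5;-20 -46 0 0 0 0 0.5;-20 -46 0 0 0 0 0.5;-20 -46 0 0 0 0 0.5;-20 -46 0 0 0 0 0.5;-20 -46 0 0 0 0 0.5;0 0 0 0 0 0 0.5;0 0 0 0 0 0 0.5"
}}

```text
time: 4.18
position: [0.5883, -0.0148, 0.3519]
tool_rot: [-0.069, 0.998, 0.0, -0.001]
ft_force: [0.1, 1.2, -0.5]
grip_width: 0.0434
grip_force: 0.0
```

```bash
python3 - <<'E'
from h import *
go([.5898,-.0142,.2095],[.138,-.99])
c=cam('wrist'); save(c,'b.png'); W=cloud(c)
for r in robot.cut_out('wrist','bar_mid')[:1]: print(r['p'],r['box'])
# bar points: in front band
P=W[(c['depth']>0)]; a=np.array([.99,.138,0]);g=np.array([.138,-.99,0]);H=np.array([.5651,.1628,.145])
s=P[abs((P-H)@g-.179)<.02]; s=s[(s[:,2]>.19)&(s[:,2]<.24)]
if len(s): 
  d=(s-H); u=d@a; m=abs(u-.0)<.045
  print('bar g',np.percentile(d[m]@g,[2,50,98]).round(4),'z',np.percentile(s[m,2],[2,50,98]).round(4),'u',np.percentile(u,[1,99]).round(3),m.sum())
E
```

```text
t 4.17 q6 -1.92 turn [-1.0e-01 -1.0e-01  1.8e+02] shift now-axes [-1.7  0.3 91.4] shift goal-axes [ 1.6 -0.4 91.4]
t 4.17 q6 -1.92 turn [ 0.1 -0.1 -0. ] shift now-axes [-1.7  0.3 91.4] shift goal-axes [-1.6  0.4 91.4]
p [ 0.5883 -0.0148  0.3519] x [-0.99  -0.138  0.001] y [-0.138  0.99   0.001] z [-0.001  0.001 -1.   ] grasp [ 0.5882 -0.0147  0.3009] F [ 0.1  1.2 -0.5] M [ 0.06  0.   -0.02] w 0.043356150067808914 gf 0.0
0.96 [317.4, 54.9, 511.5, 310.5]
bar g [0.1717 0.1777 0.1831] z [0.2092 0.2133 0.2152] u [-0.059  0.054] 1297
```

View pics/b.png

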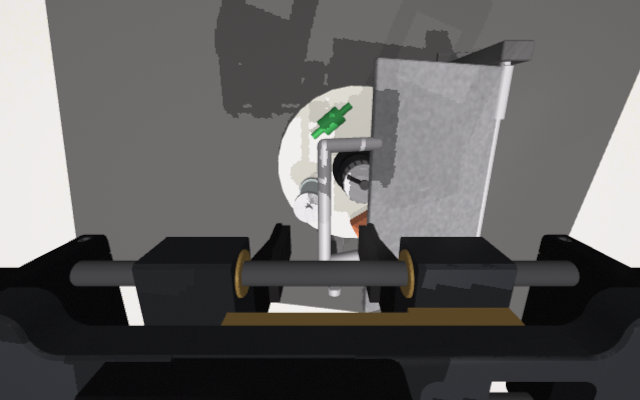

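The wrist view shows the pull bar vertical at column ~325, between the fingers (290 and 365), with the board edge at ~372. Alignment is good, so I descend and grip.

Call:
{"fn": "send_rows", "kwargs": {
  "deltas": "0 0 25 0 0 0 0.5;0 0 25 0 0 0 0.5;0 0 22 0 0 0 0.5;0 0 15 0 0 0 0.5;0 0 5 0 0 0 0.5;0 0 0 0 0 0 0;0 0 0 0 0 0 0;0 0 0 0 0 0 0;0 0 0 0 0 0 0",
  "newtons": 25
}}

```text
time: 5.4
position: [0.5889, -0.0148, 0.2607]
tool_rot: [-0.069, 0.998, 0.0, 0.0]
ft_force: [-0.4, 7.3, -0.0]
grip_width: 0.0112
grip_force: 13.2
```

```bash
python3 - <<'E'
from h import *
go([.5898,-.0142,.2095],[.138,-.99])
prev=None
import math
a0=.346
for th in np.linspace(.346,1.60,16):
    s=np.array([190*math.cos(th),190*math.sin(th)])
    if prev is not None: print(round(th,2),(s-prev).round(1), end=' ')   # d(out), d(up)
    prev=s
E
```

```text
t 5.4 q6 -1.92 turn [-1.0e-01  0.0e+00 -1.8e+02] shift now-axes [-1.   0.5  0.2] shift goal-axes [ 1.  -0.5  0.2]
t 5.4 q6 -1.92 turn [0. 0. 0.] shift now-axes [-1.   0.5  0.2] shift goal-axes [-1.   0.5  0.2]
p [ 0.5889 -0.0148  0.2607] x [-0.99  -0.138 -0.001] y [-0.138  0.99   0.   ] z [ 0.001  0.    -1.   ] grasp [ 0.5889 -0.0148  0.2097] F [-0.4  7.3 -0. ] M [ 0.99 -0.08 -0.07] w 0.011182355779017078 gf 13.246714621782303
0.43 [-6.  14.7] 0.51 [-7.2 14.1] 0.6 [-8.4 13.5] 0.68 [-9.5 12.8] 0.76 [-10.5  11.9] 0.85 [-11.5  11. ] 0.93 [-12.3  10. ] 1.01 [-13.1   8.9] 1.1 [-13.8   7.8] 1.18 [-14.4   6.6] 1.27 [-14.9   5.4] 1.35 [-15.3   4.1] 1.43 [-15.6   2.8] 1.52 [-15.8   1.5] 1.6 [-15.9   0.2]
```

Call:
{"fn": "send_rows", "kwargs": {
  "deltas": "0 6 -14.7 0 0 0 0;0 7.2 -14.1 0 0 0 0;0 8.4 -13.5 0 0 0 0;0 9.5 -12.8 0 0 0 0;0 10.5 -11.9 0 0 0 0;0 11.5 -11 0 0 0 0;0 12.3 -10 0 0 0 0;0 0 0 0 0 0 0"
}}

```text
time: 6.4
position: [0.5798, 0.0502, 0.3515]
tool_rot: [-0.07, 0.998, -0.001, 0.002]
ft_force: [-0.9, -3.9, 7.0]
grip_width: 0.0112
grip_force: 25.0
```

```bash
python3 - <<'E'
from h import *
go([.5651,.1628,.335],[.138,-.99])
E
```

```text
t 6.4 q6 -1.82 turn [  -0.3   -0.2 -179.9] shift now-axes [ -1.3 113.5 -34.8] shift goal-axes [   1.  -113.6  -34.5]
t 6.4 q6 -1.82 turn [-0.1  0.2  0.1] shift now-axes [ -1.3 113.5 -34.8] shift goal-axes [ -1.  113.6 -34.5]
p [0.5798 0.0502 0.3515] x [-0.99  -0.14  -0.003] y [-0.14   0.99  -0.002] z [ 0.003 -0.002 -1.   ] grasp [0.58   0.0501 0.3005] F [-0.9 -3.9  7. ] M [-0.79  0.14 -0.04] w 0.011178739672925667 gf 25.00520020723343
```

Call:
{"fn": "send_rows", "kwargs": {
  "deltas": "0 13.1 -8.6 0 0 0 0;0 13.8 -7.5 0 0 0 0;0 14.4 -6.3 0 0 0 0;0 14.9 -5 0 0 0 0;0 15.3 -3.8 0 0 0 0;0 15.6 -2.4 0 0 0 0;0 15.8 -1.1 0 0 0 0;0 10.5 0 0 0 0 0;0 0 0 0 0 0 0;0 0 0 0 0 0 0"
}}

```text
time: 7.65
position: [0.5641, 0.1632, 0.3874]
tool_rot: [-0.07, 0.998, 0.001, 0.003]
ft_force: [-1.5, -1.1, 12.9]
grip_width: 0.0112
grip_force: 25.0
```

```bash
cat > ang.py <<'E'
from h import *
go([.5651,.1628,.335],[.138,-.99])
A=[]
for n in ['scene','side']:
    c=cam(n); W=cloud(c); r=robot.cut_out(n,'shelf')
    if r:
        P=W[r[0]['region']&(c['depth']>0)]; P=P[(P[:,2]>.16)&(P[:,2]<.285)]; 
        best=0;rng=np.random.default_rng(0)
        for _ in range(400):
            q=P[rng.choice(len(P),3,False)]; nn=np.cross(q[1]-q[0],q[2]-q[0]); nn/=np.linalg.norm(nn)+1e-12
            s=abs((P-q[0])@nn)<.003
            if s.sum()>best: best=s.sum(); S=s
        Q=P[S];c0=Q.mean(0);nn=np.linalg.svd(Q-c0,full_matrices=False)[2][2]
        if nn[1]<0:nn=-nn
        print(n,'shelf n',nn.round(3),'angle',np.arccos(nn[2]).round(3),'c',c0.round(3),len(Q),len(P))
E
python3 ang.py
```

```text
t 7.65 q6 -1.62 turn [-5.000e-01  1.000e-01 -1.799e+02] shift now-axes [-0.9 -0.6  1.4] shift goal-axes [0.9 0.6 1.4]
t 7.65 q6 -1.62 turn [0.1 0.3 0.1] shift now-axes [-0.9 -0.6  1.4] shift goal-axes [-0.9 -0.6  1.4]
p [0.5641 0.1632 0.3874] x [-0.99  -0.139 -0.005] y [-0.139  0.99   0.002] z [ 0.005  0.002 -1.   ] grasp [0.5643 0.1633 0.3364] F [-1.5 -1.1 12.9] M [-0.27  0.3   0.04] w 0.011220528788553077 gf 24.997577369213104
scene shelf n [-0.133  0.991 -0.008] angle 1.578 c [0.546 0.156 0.227] 4309 4374
side shelf n [-0.138  0.99  -0.005] angle 1.576 c [0.556 0.158 0.226] 7414 7472
```

Call:
{"fn": "send_rows", "kwargs": {
  "deltas": "0 0 1 0 0 0 0;0 0 0 0 0 0 0.5;0 0 0 0 0 0 0.5;0 0 0 0 0 0 0.5;0 0 -15 0 0 0 0.5;0 0 -20 0 0 0 0.5;0 -20 -10 0 0 0 0.6;0 -40 0 0 0 0 0.7;0 -35 0 0 0 0 0.8;0 -35 0 0 0 0 0.85"
}}

```text
time: 9.1
position: [0.5821, 0.031, 0.4272]
tool_rot: [-0.069, 0.998, -0.0, -0.0]
ft_force: [-0.7, -0.1, 0.7]
grip_width: 0.0705
grip_force: 0.0
```

Call:
{"fn": "send_rows", "kwargs": {
  "deltas": "0 -20 20 0 0 0 0.85;0 -20 25 0 0 0 0.85;0 -10 25 0 0 0 0.85;0 0 0 0 0 0 0.85"
}}

```text
time: 9.6
position: [0.5879, -0.0178, 0.3551]
tool_rot: [-0.068, 0.998, 0.001, -0.003]
ft_force: [-0.6, 0.5, -0.3]
grip_width: 0.074
grip_force: 0.0
```

```bash
python3 ang.py; python3 - <<'E'
from h import *
c=cam('wrist'); W=cloud(c); save(c,'c.png')
print(proj(c,[[.588,.0335,.12]]))
for t in ['ring_mid','jar_mid','counter_mid','mill']:
    for r in robot.cut_out('wrist',t)[:1]:
        P=W[r['region']&(c['depth']>0)]; top=np.percentile(P[:,2],97); T=P[P[:,2]>(.112 if t!='mill' else .1)]
        print(t,round(r['p'],2),r['box'],len(P),'top',top.round(3))
        if len(T): 
            T=T[(T[:,2]<.122)]; (x,y),rr=cv2.minEnclosingCircle(T[:,:2].astype(np.float32)); print('   circ',round(x,4),round(y,4),round(rr,4))
E
```

```text
t 9.6 q6 -1.93 turn [-4.000e-01 -1.000e-01  1.799e+02] shift now-axes [ -1.8 182.1 -30.7] shift goal-axes [   2.3 -182.1  -30.9]
t 9.6 q6 -1.93 turn [ 0.1 -0.3 -0.1] shift now-axes [ -1.8 182.1 -30.7] shift goal-axes [ -2.3 182.1 -30.9]
p [ 0.5879 -0.0178  0.3551] x [-0.991 -0.136  0.005] y [-0.136  0.991  0.001] z [-0.005  0.001 -1.   ] grasp [ 0.5877 -0.0178  0.3041] F [-0.6  0.5 -0.3] M [0.09 0.03 0.01] w 0.0739717336166243 gf 0.0
scene shelf n [-0.134  0.991 -0.008] angle 1.579 c [0.546 0.156 0.227] 4314 4398
side shelf n [-0.138  0.99  -0.005] angle 1.576 c [0.544 0.156 0.224] 6647 6695
[[363.51220557 182.25711705]]
ring_mid 0.74 [344.7, 159.0, 382.2, 203.3] 1298 top 0.123
   circ 0.5862 0.0346 0.0247
jar_mid 0.61 [381.6, 124.3, 444.3, 175.2] 2497 top 0.115
   circ 0.5434 0.0966 0.0279
counter_mid 0.8 [294.9, 175.1, 327.7, 218.8] 1107 top 0.11
   circ 0.6304 -0.027 0.004
mill 0.66 [333.4, 144.0, 386.1, 198.6] 2214 top 0.123
   circ 0.5869 0.035 0.0254
```

View pics/c.png

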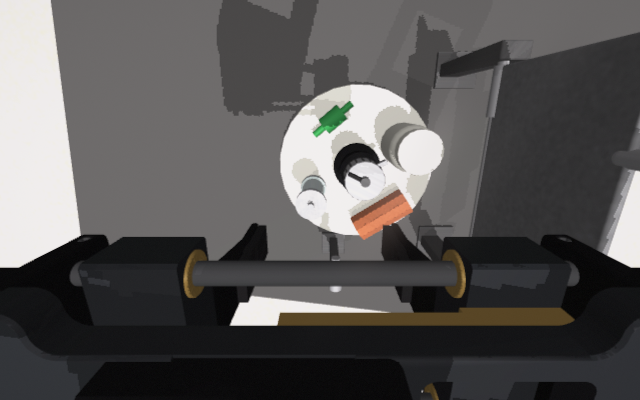

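The shelf stands upright. The wrist view shows the ring centre at ~(364,181), the black rib at ~(354,176) and the lug at ~(381,162). I'll zoom in and compute their angles.

```bash
cat > top.py <<'E'
from h import *
import sys
# rectified top view: plane z, 120 mm square around mill, world x right, y up; left z=.12, right z=.076
def top(c,z,s=5,h=.06,C=(.587,.0345)):
    n=int(2*h*1000*s); j,i=np.mgrid[:n,:n]
    P=np.stack([C[0]-h+i/(1000*s),C[1]+h-j/(1000*s),np.full((n,n),z)],-1).reshape(-1,3)
    m=proj(c,P).reshape(n,n,2).astype(np.float32)
    return cv2.remap(c['image'][:,:,::-1].copy(),m[...,0],m[...,1],cv2.INTER_CUBIC)
if __name__=='__main__':
    c=cam('wrist'); s=3.3
    im=np.hstack([top(c,.122,s),top(c,.078,s)]); cv2.imwrite('pics/'+sys.argv[1],im); print(im.shape)
E
python3 top.py d.png
```

```text
(396, 792, 3)
```

View pics/d.png

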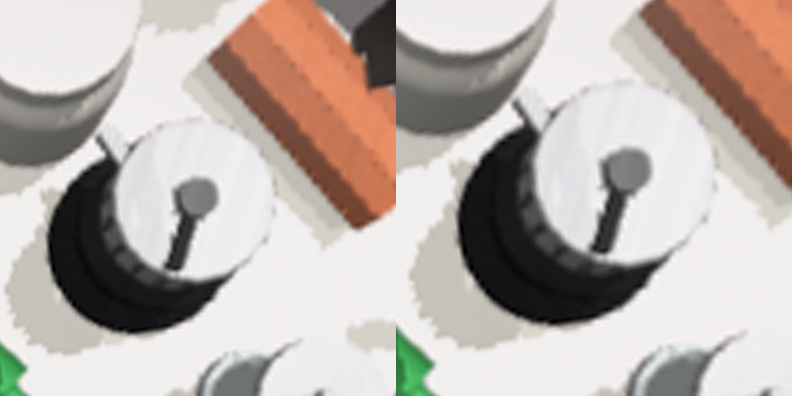

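The rectified view puts the rib at about -105° (255°) and the lug at about 128° in world angles, so the ring stands about 127° from contact. I'll turn it in two strokes, keeping the fingers clear of the jar (124°) and the counter (-52°).

```bash
python3 - <<'E'
from h import *
a=np.radians(85); go([.587,.0345,.109],[np.cos(a),np.sin(a)])
E
```

```text
t 10.1 q6 -1.93 turn [-0.   0.1 13. ] shift now-axes [ -4.8  50.2 197.5] shift goal-axes [  6.4  49.9 197.5]
t 10.1 q6 -1.93 turn [-1.00e-01 -0.00e+00 -1.67e+02] shift now-axes [ -4.8  50.2 197.5] shift goal-axes [ -6.4 -49.9 197.5]
p [ 0.589  -0.0158  0.3575] x [-0.99  -0.139 -0.001] y [-0.139  0.99  -0.   ] z [ 0.001 -0.    -1.   ] grasp [ 0.5891 -0.0158  0.3065] F [-0.7  0.4 -0. ] M [-0.03 -0.02  0.02] w 0.07414580907114575 gf 0.0
```

Call:
{"fn": "send_rows", "kwargs": {
  "deltas": "0 0 0 0 0 6.5 0.85;0 0 0 0 0 6.5 0.85;6 25 30 0 0 0 0.85;0 25 40 0 0 0 0.8;0 0 40 0 0 0 0.8;0 0 20 0 0 0 0.8;0 0 0 0 0 0 0.8;0 0 0 0 0 0 0.8"
}}

```text
time: 11.1
position: [0.5881, 0.0341, 0.2279]
tool_rot: [0.044, 0.999, -0.0, 0.001]
ft_force: [0.5, -0.3, 0.8]
grip_width: 0.0698
grip_force: 0.0
```

```bash
python3 - <<'E'
from h import *
a=np.radians(85); go([.587,.0345,.109],[np.cos(a),np.sin(a)])
c=cam('wrist'); W=cloud(c); save(c,'e.png')
P=W[(c['depth']>0)]; T=P[(abs(P[:,2]-.12)<.003)&(np.hypot(P[:,0]-.587,P[:,1]-.0345)<.032)]
print(len(T)); 
if len(T): print(cv2.minEnclosingCircle(T[:,:2].astype(np.float32)),T.min(0),T.max(0))
E
```

```text
t 11.1 q6 -1.61 turn [-0.   0.1 -0. ] shift now-axes [ 1.3  0.3 67.9] shift goal-axes [ 1.2  0.3 67.9]
t 11.1 q6 -1.61 turn [  0.2   0.  180. ] shift now-axes [ 1.3  0.3 67.9] shift goal-axes [-1.2 -0.3 67.9]
p [0.5881 0.0341 0.2279] x [-0.996  0.088 -0.002] y [ 0.088  0.996 -0.   ] z [ 0.002 -0.    -1.   ] grasp [0.5882 0.0341 0.1769] F [ 0.5 -0.3  0.8] M [-0.    0.01  0.03] w 0.06978151195253936 gf 0.0
2790
((0.5869327187538147, 0.03509446978569031), 0.025209864601492882) [0.56211061 0.00999217 0.11700091] [0.61195    0.06024738 0.12299996]
```

View pics/e.png

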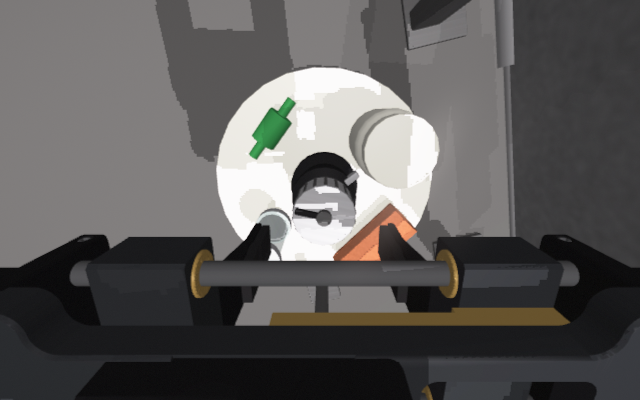

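The ring top shows at ~(323,215) midway between the fingers, with jar and counter well outside them. Descending.

Call:
{"fn": "send_rows", "kwargs": {
  "deltas": "1.2 0.8 15 0 0 0 0.74;0 0 25 0 0 0 0.74;0 0 18 0 0 0 0.74;0 0 10 0 0 0 0.74;0 0 0 0 0 0 0.74;0 0 0 0 0 0 0;0 0 0 0 0 0 0;0 0 0 0 0 0 0",
  "newtons": 30
}}

```text
time: 12.15
position: [0.5866, 0.034, 0.1597]
tool_rot: [0.044, 0.999, -0.001, 0.001]
ft_force: [-0.1, -4.3, 1.7]
grip_width: 0.0495
grip_force: 30.0
```

```bash
python3 - <<'E'
from h import *
a=np.radians(85); go([.587,.035,.109],[np.cos(a),np.sin(a)])
E
```

```text
t 12.15 q6 -1.61 turn [-0.1  0.1  0. ] shift now-axes [-0.3  1.  -0.3] shift goal-axes [-0.3  1.  -0.3]
t 12.15 q6 -1.61 turn [-1.0e-01 -2.0e-01 -1.8e+02] shift now-axes [-0.3  1.  -0.3] shift goal-axes [ 0.3 -1.  -0.3]
p [0.5866 0.034  0.1597] x [-0.996  0.087 -0.001] y [ 0.087  0.996 -0.002] z [ 0.001 -0.002 -1.   ] grasp [0.5867 0.0339 0.1087] F [-0.1 -4.3  1.7] M [-0.77  0.12  0.08] w 0.04951799521518558 gf 30.0000380538404
```

Call:
{"fn": "send_rows", "kwargs": {
  "deltas": "0 -1 0 0 0 0 0;0 0 0 0 0 10 0;0 0 0 0 0 10 0;0 0 0 0 0 10 0;0 0 0 0 0 10 0;0 0 0 0 0 10 0;0 0 0 0 0 10 0;0 0 0 0 0 10 0;0 0 0 0 0 10 0;0 0 0 0 0 10 0"
}}

```text
time: 13.4
position: [0.5878, 0.0348, 0.1597]
tool_rot: [0.74, 0.673, 0.002, 0.001]
ft_force: [3.1, 0.3, 1.3]
grip_width: 0.0496
grip_force: 30.0
```

```bash
python3 - <<'E'
from h import *
a=np.radians(-5); go([.587,.034,.109],[np.cos(a),np.sin(a)])
E
```

```text
t 13.4 q6 -0.04 turn [ 0.2 -0.1 -0.4] shift now-axes [-0.9 -0.7 -0.3] shift goal-axes [-0.9 -0.7 -0.3]
t 13.4 q6 -0.04 turn [-1.000e-01 -4.000e-01  1.796e+02] shift now-axes [-0.9 -0.7 -0.3] shift goal-axes [ 0.9  0.7 -0.3]
p [0.5878 0.0348 0.1597] x [0.094 0.996 0.002] y [ 0.996 -0.094  0.004] z [ 0.004  0.001 -1.   ] grasp [0.588  0.0349 0.1087] F [3.1 0.3 1.3] M [ 0.02 -0.11  0.13] w 0.04960626334116089 gf 29.994751755148172
```

Call:
{"fn": "send_rows", "kwargs": {
  "deltas": "0 0 0 0 0 0 0.74;0 0 0 0 0 0 0.74;0 0 0 0 0 0 0.74;0 0 0 0 0 -10 0.74;0 0 0 0 0 -10 0.74;0 0 0 0 0 -10 0.74;0 0 0 0 0 -10 0.74;0 0 0 0 0 -10 0.74;0 0 0 0 0 -10 0.74;0 0 0 0 0 -5 0.74"
}}

```text
time: 14.65
position: [0.5859, 0.0341, 0.1588]
tool_rot: [0.257, 0.966, 0.0, -0.0]
ft_force: [0.9, -0.0, 0.7]
grip_width: 0.0648
grip_force: 0.0
```

```bash
python3 - <<'E'
from h import *
a=np.radians(60); go([.587,.0345,.109],[np.cos(a),np.sin(a)])
from top import top
c=cam('wrist'); W=cloud(c)
cv2.imwrite('pics/f.png',np.hstack([top(c,.122,3.3),top(c,.078,3.3)]))
E
```

```text
t 14.65 q6 -1.18 turn [-0.  -0.   0.2] shift now-axes [-0.8  0.9 -1.2] shift goal-axes [-0.8  0.9 -1.2]
t 14.65 q6 -1.18 turn [ 1.000e-01 -0.000e+00 -1.798e+02] shift now-axes [-0.8  0.9 -1.2] shift goal-axes [ 0.8 -0.9 -1.2]
p [0.5859 0.0341 0.1588] x [-0.868  0.497  0.001] y [ 0.497  0.868 -0.   ] z [-0.001  0.    -1.   ] grasp [0.5858 0.0341 0.1078] F [ 0.9 -0.   0.7] M [-0.02  0.06 -0.03] w 0.06477007674654847 gf 0.0
```

View pics/f.png

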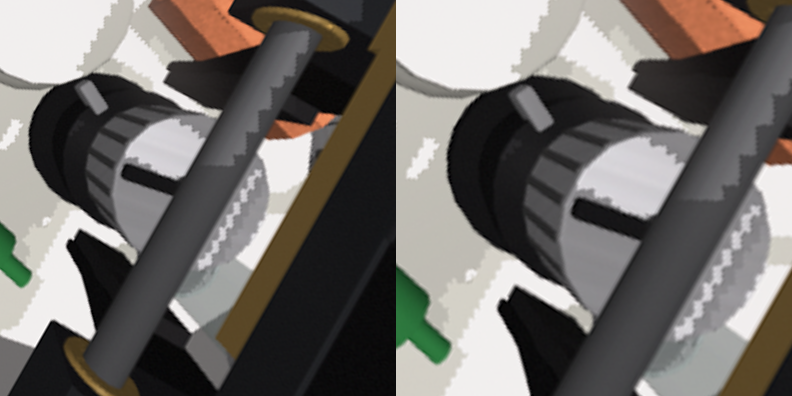

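The rib now points to ~161° and the lug is at ~126°, so roughly 37° remain. I'll grip, turn 30°, then creep to the stop while watching the moment.

Call:
{"fn": "send_rows", "kwargs": {
  "deltas": "-0.7 0.4 -1 0 0 0 0;0 0 0 0 0 0 0;0 0 0 0 0 0 0;0 0 0 0 0 8 0;0 0 0 0 0 8 0;0 0 0 0 0 8 0;0 0 0 0 0 0 0",
  "newtons": 30
}}

```text
time: 15.58
position: [0.5873, 0.0344, 0.16]
tool_rot: [0.454, 0.891, 0.001, 0.0]
ft_force: [1.1, 1.7, -0.1]
grip_width: 0.0496
grip_force: 30.0
```

```bash
cat > y.py <<'E'
from h import *
o=robot.get_obs(); T=R.from_quat(o['tool_rot']).as_matrix(); print('yaw',np.degrees(np.arctan2(T[1,1],T[0,1])).round(2),'Mz',np.round(o['moment'],3),'F',np.round(o['ft_force'],1),o['grip_force'],'q6',o['q'][5],'tq6',o['joint_torque'][5], np.round(o['position'],4))
E
python3 y.py
```

```text
yaw 35.99 Mz [ 0.252 -0.177 -0.062] F [ 1.1  1.7 -0.1] 30.00096551142633 q6 -0.7604961083404301 tq6 0.10337938321754336 [0.5873 0.0344 0.16  ]
```

Call:
{"fn": "send_rows", "kwargs": {
  "deltas": "0 0 0 0 0 4 0;0 0 0 0 0 0 0"
}}

```text
time: 15.82
position: [0.5874, 0.0344, 0.16]
tool_rot: [0.484, 0.875, 0.001, 0.0]
ft_force: [2.0, 3.2, -0.5]
grip_width: 0.049
grip_force: 30.0
```

```bash
python3 y.py
```

```text
yaw 32.05 Mz [ 0.377 -0.19  -0.106] F [ 2.   3.2 -0.5] 30.000582947395742 q6 -0.6917551694911217 tq6 -0.027052489458583295 [0.5874 0.0344 0.16  ]
```

Call:
{"fn": "send_rows", "kwargs": {
  "deltas": "0 0 0 0 0 4 0;0 0 0 0 0 0 0"
}}

```text
time: 16.08
position: [0.5874, 0.0345, 0.16]
tool_rot: [0.515, 0.857, 0.001, 0.0]
ft_force: [2.0, 3.6, -0.2]
grip_width: 0.0497
grip_force: 30.0
```

```bash
python3 y.py
```

```text
yaw 28.06 Mz [ 0.49  -0.32  -0.134] F [ 2.   3.6 -0.2] 30.000693532638252 q6 -0.6220907890665315 tq6 -0.026897529023699462 [0.5874 0.0345 0.16  ]
```

Call:
{"fn": "send_rows", "kwargs": {
  "deltas": "0 0 0 0 0 3 0;0 0 0 0 0 0 0"
}}

```text
time: 16.32
position: [0.5875, 0.0345, 0.16]
tool_rot: [0.537, 0.844, 0.001, 0.0]
ft_force: [2.1, 3.9, -1.3]
grip_width: 0.0495
grip_force: 30.0
```

```bash
python3 y.py
```

```text
yaw 25.05 Mz [ 0.611 -0.402 -0.15 ] F [ 2.1  3.9 -1.3] 30.00050059519708 q6 -0.5696331529833101 tq6 -0.05736161372624338 [0.5875 0.0345 0.16  ]
```

Call:
{"fn": "send_rows", "kwargs": {
  "deltas": "0 0 0 0 0 3 0;0 0 0 0 0 0 0"
}}

```text
time: 16.58
position: [0.5875, 0.0345, 0.16]
tool_rot: [0.558, 0.83, 0.001, 0.0]
ft_force: [2.9, 3.6, -1.7]
grip_width: 0.0494
grip_force: 30.0
```

```bash
python3 y.py
```

```text
yaw 22.1 Mz [ 0.706 -0.506  0.092] F [ 2.9  3.6 -1.7] 30.00056524761021 q6 -0.5177554494602665 tq6 0.13543723616749048 [0.5875 0.0345 0.16  ]
```

Call:
{"fn": "send_rows", "kwargs": {
  "deltas": "0 0 0 0 0 3 0;0 0 0 0 0 0 0"
}}

```text
time: 16.82
position: [0.5875, 0.0345, 0.1601]
tool_rot: [0.578, 0.816, 0.0, 0.001]
ft_force: [3.0, 5.1, -0.6]
grip_width: 0.0494
grip_force: 30.0
```

```bash
python3 y.py
```

```text
yaw 19.32 Mz [ 0.717 -0.521  0.831] F [ 3.   5.1 -0.6] 30.000038011930883 q6 -0.4678623954679015 tq6 0.8863832429051399 [0.5875 0.0345 0.1601]
```

The moment jumped from about 0 to 0.83 N·m between yaw 22° and 19°, so that is the hard stop, with contact at about 22°. Now I back off to yaw ~82°.

Call:
{"fn": "send_rows", "kwargs": {
  "deltas": "0 0 0 0 0 -10.4 0;0 0 0 0 0 -10.4 0;0 0 0 0 0 -10.4 0;0 0 0 0 0 -10.4 0;0 0 0 0 0 -10.4 0;0 0 0 0 0 -10.4 0;0 0 0 0 0 0 0"
}}

```text
time: 17.7
position: [0.587, 0.0338, 0.1601]
tool_rot: [0.075, 0.997, -0.0, 0.0]
ft_force: [1.3, 2.1, 1.0]
grip_width: 0.0496
grip_force: 30.0
```

```bash
python3 y.py
```

```text
yaw 81.36 Mz [ 0.375 -0.315  0.117] F [1.3 2.1 1. ] 29.99885471072048 q6 -1.5518701286638614 tq6 -0.17789867240935564 [0.587  0.0338 0.1601]
```

Call:
{"fn": "send_rows", "kwargs": {
  "deltas": "0 0 0 0 0 0 0.74;0 0 0 0 0 0 0.74;0 0 0 0 0 0 0.74;0 0 0 0 0 0 0.74;0 0 -10 0 0 0 0.74;0 0 -30 0 0 0 0.74;0 0 -40 0 0 0 0.74;0 0 -40 0 0 0 0.74;0 -20 -40 0 0 0 0.74;0 0 0 0 0 0 0.74"
}}

```text
time: 18.95
position: [0.5857, 0.0132, 0.3245]
tool_rot: [0.076, 0.997, -0.001, 0.005]
ft_force: [0.4, 0.5, -0.5]
grip_width: 0.0648
grip_force: 0.0
```

```bash
python3 y.py; python3 - <<'E'
from h import *
from top import top
c=cam('wrist'); W=cloud(c)
P=W[(c['depth']>0)]; T=P[(abs(P[:,2]-.12)<.002)&(np.hypot(P[:,0]-.587,P[:,1]-.0345)<.03)]
(cx,cy),r=cv2.minEnclosingCircle(T[:,:2].astype(np.float32)); print(cx,cy,r)
C=(cx,cy)
# rib direction: dark pixels on the top plane between r 8..23
im=cv2.cvtColor(top(c,.123,10,.03,C),cv2.COLOR_BGR2GRAY); j,i=np.mgrid[:600,:600]; x=(i-300)/10;y=(300-j)/10; rr=np.hypot(x,y)
m=(im<70)&(rr>9)&(rr<21); print('rib',np.degrees(np.arctan2(y[m].mean(),x[m].mean())).round(1),m.sum())
# lug: points on height ~.076-.08 outside r 24..36
q=P[(P[:,2]>.070)&(P[:,2]<.09)]; d=q[:,:2]-C; k=(np.hypot(*d.T)>21)&(np.hypot(*d.T)<38); a=np.degrees(np.arctan2(d[k,1],d[k,0])); h=q[k,2]
for b in range(-180,180,20):
    s=(a>=b)&(a<b+20)
    if s.sum(): print(b,s.sum(),np.percentile(h[s],[50,95]).round(4),end='; ')
cv2.imwrite('pics/g.png',np.hstack([top(c,.123,3.3,.06,C),top(c,.078,3.3,.06,C)]))
E
```

```text
yaw 81.29 Mz [0.016 0.049 0.051] F [ 0.4  0.5 -0.5] 0.0 q6 -1.5865386220304298 tq6 -0.04876288468949497 [0.5857 0.0132 0.3245]
0.5867748260498047 0.03511655703186989 0.024653496220707893
rib -173.7 4303
```

View pics/g.png

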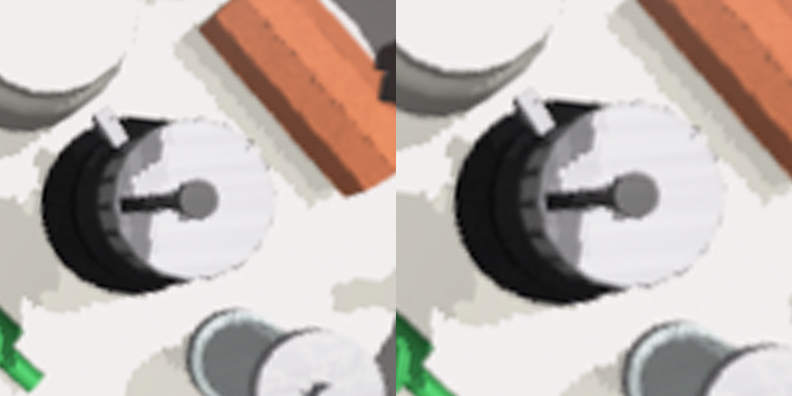

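Rib ~186.5° against lug ~126.5° gives 60° back, which agrees with the wrist reading. I'll do a final check of the shelf and bystanders, then hand in.

```bash
python3 ang.py | grep shelf; python3 m.py 2>/dev/null | grep -E "jar|counter"; python3 - <<'E'
from h import *
c=cam('side');W=cloud(c)
for t in ['tube_mid','valve_mid']:
    for r in robot.cut_out('side',t)[:1]: print(t,np.median(W[r['region']&(c['depth']>0)],0).round(3))
print(robot.hand_in())
E
```

```text
scene shelf n [-0.134  0.991 -0.008] angle 1.578 c [0.547 0.156 0.228] 4331 4422
side shelf n [-0.137  0.99  -0.006] angle 1.577 c [0.53  0.154 0.224] 5915 5949
scene jar_mid [0.5459 0.0953] 957
scene counter_mid [ 0.6352 -0.029 ] 466
side jar_mid [0.5443 0.0968] 970
side counter_mid [ 0.6333 -0.0255] 556
tube_mid [0.659 0.062 0.055]
valve_mid [ 0.521 -0.019  0.039]
the job is handed in; nothing more can be done
None
```

The job is handed in: the shelf is left standing upright (about 1.577 rad), the mill ring was turned to its stop, then backed off three clicks (about 60° by camera) and released, and the jar, bubble counter, shrimp tube and check valve read as unmoved to within about 2 mm.

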